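Lock the disc and take the hub cap off the vegetable grater

TASK

The disc of the vegetable grater on your left has to come off for washing: take the lock pin from the parts tray and drop it fully home through the hole in that grater's disc, so that the spindle cannot turn, then let go of it. Then undo that grater's hub cap - nobody remembers whether its thread is right- or left-handed, so try it both ways and go on the way that gives - and lift it off. Finish while still holding the cap in the air, a good 5 cm above where it sat, with the pin left in place and the other grater's cap and everything else on the counter left alone.

Things in the scene. Friction and masses are not known exactly. Their poses are not given: they have to be found in the camera images.
- grater_a: one of two alike countertop vegetable graters, fixed: housing 250 (x) x 232 (y) mm, deck 85 mm high, a discharge chute adds 75 mm at +x. Origin on the table under the spindle axis, x from switch panel to chute, z up. The feed hood is off; the round grating disc, 198 mm wide, lies open, its top 96 mm above the table. Which grater stands on the left (+y) changes from run to run
- grater_b: the other grater, the same in all but the hand of its hub-cap thread: one has a right-hand, the other a left-hand thread, and nothing shows which
- spindle_a (a joint): turn of grater_a's disc and hub, rad, positive anticlockwise from above; 0 at the start, parked with the lock hole over the socket in the deck. It turns freely either way (0.02 N m) and would go round with the cap; with the lock pin in it keeps about 0.05 rad of play
- spindle_b (a joint): the same for grater_b
- lock_hole_a (a point): lock hole in grater_a's disc: its centre at the disc's top face. 18.5 mm wide, 85 mm from the spindle axis, towards the grater's -y while parked. The disc is 8 mm thick; below it a 19.5 mm socket in the deck goes on, to a floor 43 mm below this point. Nothing stands above the disc within 50 mm of it
- lock_hole_b (a point): the same for grater_b
- cap_a_center (a point): hub cap of grater_a, on the spindle axis, 0.10 to 0.20 kg: round ribbed black knob, 48 mm wide (50 over the ribs), 35 mm high, on a flange 62 mm wide, 5 mm thick. This point: on its axis, 17.5 mm below the flat top, 22.5 mm above the flange's underside (about 143 mm above the table when on); z up. A stem of 18 mm below the flange sits in the hub, over a plunger that springs up with 6 N
- cap_b_center (a point): hub cap of grater_b, alike. Both have a short three-start thread: turned 0.9 to 1.4 rad the loosening way on its hub (needs about 0.1 N m) the cap is free to lift straight off, having risen less than 1 mm before, so turning at a fixed height works; the tightening way it stops hard within 0.1 rad
- lock_pin_head (a point): lock pin, steel, standing upright in one of the compartments of the parts tray: the only tall part there. Shaft 16 mm wide and 66 mm long with a bevelled foot, on top a round head 24 mm wide and 18 mm high; 84 mm in all, about 0.1 kg. This point: centre of the head, 9 mm below the top; z along the pin, up
- lock_pin_foot (a point): centre of the flat foot of the lock pin, 75 mm below lock_pin_head. The pin is fully home when it stands on the floor of the deck socket, its foot 43 mm below the top of the disc and 41 mm of it (the head and 23 mm of shaft) standing above the disc
- parts_tray: fixed grey plastic tray, 129 x 88 x 28 mm, walls and floor 3 mm, six compartments of about 39 x 39 mm (three along its x, two along its y). Origin: centre of its underside. It holds the lock pin, a flat rubber ring, a steel sleeve 20 mm high and a rubber foot 18 mm high, each in a compartment of its own that changes
- lunch_tin: stainless lunch tin with clip latches, 119 x 182 x 56 mm. Bystander, loose; origin at the centre of its underside
- onigiri_mould: red plastic triangular onigiri mould, about 85 x 103 x 50 mm. Bystander, loose; origin at the centre of its underside
- chopsticks: wooden chopstick pair, 225 mm, lying on two white rests, 19 mm high. Bystander, loose; origin at the centre of its underside
- salt_pot: white ceramic salt pot with a press-button lid, 62 mm wide, 72 mm high. Bystander, loose; origin at the centre of its underside
- tumbler: glass tumbler, 72 mm wide, 105 mm high. Bystander, loose; origin at the centre of its underside
- seal_ring: flat black rubber ring, 29 mm wide, 6 mm high, lying in a compartment of the parts tray, to be left there. Origin at the centre of its underside
- sleeve: steel tube, 22 mm wide, 20 mm high, lying in a compartment of the parts tray, to be left there. Origin at the centre of its underside
- foot: black rubber foot, a blunt cone 26 mm wide, 18 mm high, lying in a compartment of the parts tray, to be left there. Origin at the centre of its underside
There are look-alikes about, which are no part of the job. Leave any green look-alike of the part that bears cap_a_center alone.

How it is judged:
On the way, in this order (a step that is already met when the one before it is completed fails the run):
1. the lock pin stands fully home in the lock hole of the left grater and has been let go (((world y of grater_a above 0 m and z of lock_pin_foot in the frame of grater_a below 0.06 m and horizontal distance between lock_pin_foot and lock_hole_a below 0.006 m and contact force between the fingers and lock_pin below 0.1 N) or (world y of grater_b above 0 m and z of lock_pin_foot in the frame of grater_b below 0.06 m and horizontal distance between lock_pin_foot and lock_hole_b below 0.006 m and contact force between the fingers and lock_pin below 0.1 N))), for 0.2 s.
2. with the pin still home, the left grater's cap is lifted off its hub (((world y of grater_a above 0 m and z of lock_pin_foot in the frame of grater_a below 0.06 m and horizontal distance between lock_pin_foot and lock_hole_a below 0.006 m and z of cap_a_center in the frame of grater_a above 0.1655 m) or (world y of grater_b above 0 m and z of lock_pin_foot in the frame of grater_b below 0.06 m and horizontal distance between lock_pin_foot and lock_hole_b below 0.006 m and z of cap_b_center in the frame of grater_b above 0.1655 m))), for 0.1 s.
At the end, for the whole second after the job is handed in: the left grater's cap is held still in the fingers, 45 mm or more above its seat, touching neither grater nor pin; the lock pin is home in that grater's hole (foot within 7 mm of the socket floor, 6 mm of the axis); the other cap is in place to 10 mm (((world y of grater_a above 0 m and z of lock_pin_foot in the frame of grater_a below 0.06 m and horizontal distance between lock_pin_foot and lock_hole_a below 0.006 m and z of cap_a_center in the frame of grater_a above 0.1885 m and contact force between the fingers and cap_a above 1 N and contact force between cap_a and grater_a below 0.05 N and contact force between cap_a and lock_pin below 0.05 N and linear speed of cap_a below 0.03 m/s and distance of cap_b_center from where it was at the start of the episode below 0.01 m) or (world y of grater_b above 0 m and z of lock_pin_foot in the frame of grater_b below 0.06 m and horizontal distance between lock_pin_foot and lock_hole_b below 0.006 m and z of cap_b_center in the frame of grater_b above 0.1885 m and contact force between the fingers and cap_b above 1 N and contact force between cap_b and grater_b below 0.05 N and contact force between cap_b and lock_pin below 0.05 N and linear speed of cap_b below 0.03 m/s and distance of cap_a_center from where it was at the start of the episode below 0.01 m))); the arm keeps its last pose, push and grip.
It fails at once if a thing on the counter (tin, mould, chopsticks, salt pot, tumbler, other tray parts) is pushed more than 25 mm (distance of any of lunch_tin, onigiri_mould, chopsticks, salt_pot, tumbler, seal_ring, sleeve, foot from where it was at the start of the episode above 0.025 m).
It fails at once if one of these things is tipped over (angle between any of lunch_tin, onigiri_mould, chopsticks, salt_pot, tumbler's own z axis and vertical above 0.5 rad).
It fails at once if the cap of the other (right) grater is moved ((world y of grater_a below 0 m and distance of cap_a_center from where it was at the start of the episode above 0.01 m) or (world y of grater_b below 0 m and distance of cap_b_center from where it was at the start of the episode above 0.01 m)).
It also fails if it takes over 51 s, if anything falls off the work surface, if the arm or the gripper's body presses on something with over 40 N, if the wrist force passes 120 N, or if a joint passes its speed limit or range.

ROBOT

A 6-joint arm with a two-finger parallel gripper is mounted at the origin on the work surface. World frame = base frame: x ahead of the robot, y to its left, z up, the work surface at z = 0. Lengths are in m, angles in rad, forces in N, time in s.
With the tool pointing down it reaches from about 0.225 to 0.725 m from the base axis. Payload 3.1 kg.
Tool frame: the origin (TCP) lies midway between the tips of the shut fingers; the grasp point (between the pads) lies 19 mm behind it; z points along the fingers, x is the direction in which the jaws open and shut, and the axes are right-handed (so a half turn about z gives the same grasp; the last joint's range is limited). The gripper opens to 85 mm and grips with 20 to 120 N. Pads are 22 mm wide; open, the fingers measure 114 mm over their backs; the gripper's body (76 mm by 85 mm) begins 54 mm behind the grasp point. The pads swing forward as they close: fully open they stand 13 mm farther back than shut.
Start: joints at [1.038, 0.048, 0.099, 1.622, 0, 1.443], TCP at [0.207, 0.483, 0.231] pointing down, gripper open.
Joint ranges: [-2.91, 2.91], [-0.99, 1.94], [-1.21, 1.42], [-2.12, 2.29], [-1.49, 1.47], [-3.14, 3.14]. Speed limits (rad/s): [2.79, 2.79, 3.14, 3.14, 3.14, 3.14].

INTERFACE

Orientations are given as a rotation vector (axis times angle).
In Python, from workcell import env, optics, workorder gives the robot as it stands.
- The arm moves only by the shell command python3 -m handwheel 'ROWS' [FORCE]. ROWS is a JSON object of lists of equal length, an entry for each row: "travel": the shift along the world's x, y, z in mm, a list of three; "angular": the turn, a rotation vector about the world's x, y, z in degrees, a list of three; "hand": the closure, from 0 (fully open) to 1 (shut). In form: {"travel": [[tx, ty, tz], ...], "angular": [[ax, ay, az], ...], "hand": [hand, ...]}. A call has 1 to 20 rows; each row shifts and turns the commanded pose from where the row before left it; what a row does not reach is not made up. A row lasts 1/8 s, in which the tool goes at most 62.5 mm and 10.7 degrees, less where a joint would pass 70% of its speed; a pose out of reach is approached as far as the arm can. A call with a gripper value outside its range is refused whole. The fingers move at their own pace and stop on an object; FORCE is the grip in N (left out, the last holds). Time passes only in rows, so rows that do not move let the fingers close. It gives the time, the measured TCP pose, the force and the opening at its end, in the units of the state.
- env.get_state(): the state, without advancing time (a new reading comes with each control period).
- optics.get_image(name): name is "scene" or "top"; returns the picture (420x560x3 uint8, red, green, blue); there is no depth.
- optics.calibration(name): a dict with "vfov" (degrees; the focal length in pixels is half the picture's height over the tangent of half this angle, whatever the lens; pixels are square), "cx", "cy" (the principal point, pixels), "k1" (the pictures are not rectified: a ray, as slopes to the right and down, at radius r is drawn at 1 + k1 r^2 times it, then the intrinsics apply), "R" (3x3) and "t" (3): a world point X has camera coordinates R X + t. Camera axes: x right, y down, z forward; pixel columns grow to the right and rows downward; lengths in m; the calibration is good to about 2 mm. A picture is of the moment at which its call begins. calibration takes no time and is no camera call.
- workorder.finish_job(): hands the job in, once; it reports no verdict.
Trained networks look in the newest picture that a camera, given by its name, has taken for a name from the list of things; names that differ only in an ending like _2 or _b are one class to them, and where a whole thing is asked for, a point or a joint stands for the part that bears it (a point fixed in the world has none). Each returns a list of dicts, best first, with "conf" (0 to 1); they miss things now and then, are a little off and sometimes report something else, mostly with a low value. They report only what shows in the picture. A call takes as long as a camera call. They do not tell look-alikes from the thing itself.
- optics.search_frame(camera, thing): "rect" ([centre column, centre row, width, height] in pixels, round what is visible of it).
- optics.silhouettes(camera, thing): "pixels" (420x560 bool, what is visible of it) and "rect" ([centre column, centre row, width, height] in pixels, round what is visible of it).
The state is a dict: "clock": time; "joint_pos": joint angles; "joint_velocities": joint speeds; "effort": joint torques, N m; "tcp_pos": TCP position; "tool_rot": TCP orientation; "ft_force": force on the tool from outside, world axes, zero at the start; "wrist_torque": the same for the moment, N m; "grip_width": finger opening in m.
Only numpy, scipy, OpenCV 4.12 (cv2) and the standard library are available. Lean on these libraries where they do the work, as an engineer would, in place of code of your own. Each camera call takes 0.05 s, during which the arm holds its last target.

## Working session

There is one attempt and no reset: what is moved stays moved. The work goes in short steps, Python scripts to look and compute and a shell command to move; the robot and the scene stay as the last step left them, time stands still between calls to the robot, and variables do not carry over. Pictures are saved under pics/ and viewed, and the job is handed in when it is done.

```bash
ls; mkdir -p pics
python3 - <<'E'
from workcell import env, optics, workorder
import cv2, json
print(env.get_state())
for n in ("scene","top"):
    im=optics.get_image(n); cv2.imwrite(f"pics/{n}0.png",im[:,:,::-1]); print(n,optics.calibration(n))
E
```

```text
pics
{'clock': 0.0, 'joint_pos': array([ 1.03819881e+00,  4.87169881e-02,  9.75648286e-02,  1.62200598e+00,
       -2.41980016e-05,  1.44300445e+00]), 'joint_velocities': array([ 5.85070146e-04, -3.02077788e-05,  1.74827169e-04,  1.24583576e-03,
       -6.13223639e-05,  8.09427326e-04]), 'effort': array([ 8.58634303e-05, -3.38783491e+01,  3.20013893e+01,  2.04102468e-02,
       -4.01318348e-04,  3.07952831e-06]), 'tcp_pos': array([0.20646043, 0.48201909, 0.23011819]), 'tool_rot': array([ 2.62176968,  1.72894694, -0.00331432]), 'ft_force': array([ 0.05788703, -0.54573505,  0.27830973]), 'wrist_torque': array([0.06010245, 0.03174041, 0.01008119]), 'grip_width': 0.08534609699521649}
scene {'vfov': 53.75364862336996, 'cx': 277.7580233487378, 'cy': 207.97557405631215, 'k1': -0.08568556777304245, 'R': array([[ 0.58877012,  0.80807568, -0.01906419],
       [ 0.55405666, -0.42063825, -0.71839034],
       [-0.58853288,  0.41240413, -0.69537895]]), 't': array([-0.32076938, -0.2267913 ,  1.48979224])}
top {'vfov': 44.94032147489098, 'cx': 279.1741597705501, 'cy': 202.99803651125242, 'k1': -0.01872693632173378, 'R': array([[ 0.01512689, -0.99987902,  0.00362268],
       [-0.99160476, -0.01546684, -0.12837748],
       [ 0.12841798, -0.00165031, -0.99171876]]), 't': array([-0.04304244,  0.60356145,  1.33165058])}
```

View pics/scene0.png

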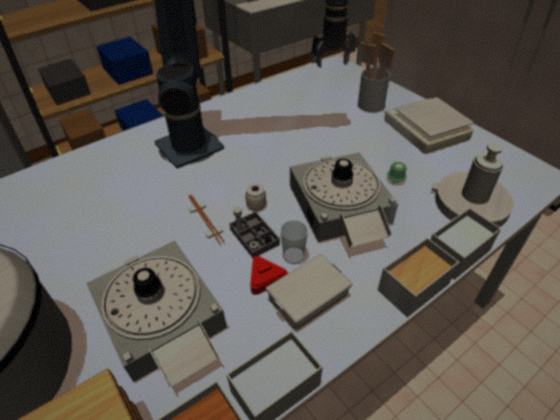

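View pics/top0.png

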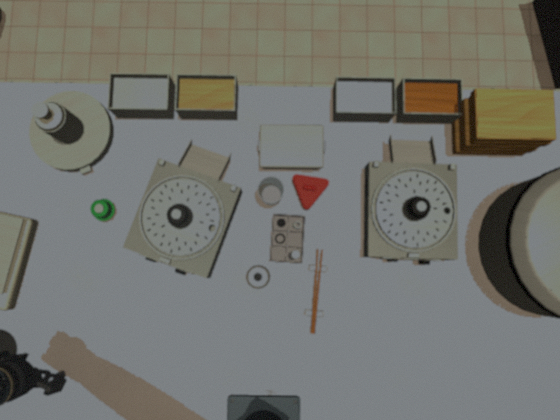

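The scene picture shows the left (+y) grater with its cap at about (343,170); the right one has its cap at (147,283). In the top picture the left grater's cap is at (180,215), with a dark lock hole near (211,228), and a green look-alike knob at (102,209). The tray is at top (287,238), with a tall part near (295,254). Next I'll take close crops and detections.

Run:
```python
from workcell import env, optics
import cv2, numpy as np
t=cv2.imread("pics/top0.png"); s=cv2.imread("pics/scene0.png")
c=lambda im,x,y,w,h,k: cv2.convertScaleAbs(cv2.resize(im[y:y+h,x:x+w],None,fx=k,fy=k,interpolation=cv2.INTER_CUBIC),alpha=1.5)
a=c(t,260,205,56,70,7); b=c(s,220,195,70,70,7)
cv2.imwrite("pics/tray.png",np.hstack([a,b[:490]])[:, :800])
a=c(t,120,140,130,140,3); b=c(s,285,140,120,140,3)
cv2.imwrite("pics/gr.png",np.hstack([a,b]))
for cam in("top","scene"):
  for n in("lock_pin_head","cap_a_center","grater_a","parts_tray","sleeve","foot","seal_ring"):
    for d in optics.search_frame(cam,n)[:4]: print(cam,n,round(d["conf"],2),np.round(d["rect"],1))
print(env.get_state()["clock"])
```

```text
top lock_pin_head 0.49 [270.9 191.3  26.   28.7]
top cap_a_center 0.9 [103.  208.3  25.9  19.2]
top cap_a_center 0.78 [178.6 215.8  26.2  23.7]
top grater_a 0.71 [411.2 204.   92.9 127.7]
top grater_a 0.57 [182.9 210.  123.4 134.4]
top parts_tray 0.91 [288.4 239.6  30.9  50.6]
top sleeve 0.46 [296.8 223.9   8.9   8.9]
top foot 0.61 [418.1 209.4  24.5  24.7]
top foot 0.48 [284.1 224.1  11.5  10.7]
top seal_ring 0.65 [181.8 210.2 124.7 131.1]
scene lock_pin_head 0.51 [238.4 217.1  11.8  26.3]
scene cap_a_center 0.83 [398.4 174.1  20.1  19.2]
scene cap_a_center 0.7 [342.8 170.1  21.7  21.8]
scene grater_a 0.96 [157.1 311.6 143.1 146.1]
scene grater_a 0.86 [343.2 199.  109.4  92.6]
scene parts_tray 0.83 [255.  234.1  55.6  44.9]
scene sleeve 0.24 [207.2 217.1  36.3  42.1]
scene foot 0.42 [267.8 240.3  10.   12.5]
0.8
```

View pics/tray.png

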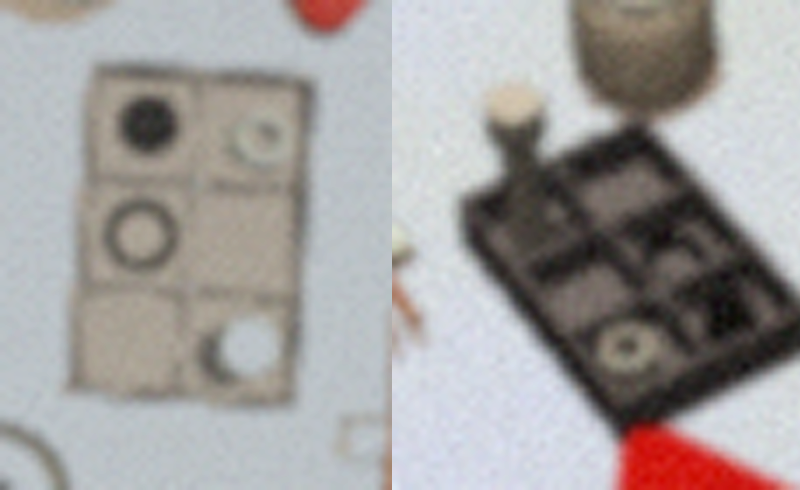

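View pics/gr.png

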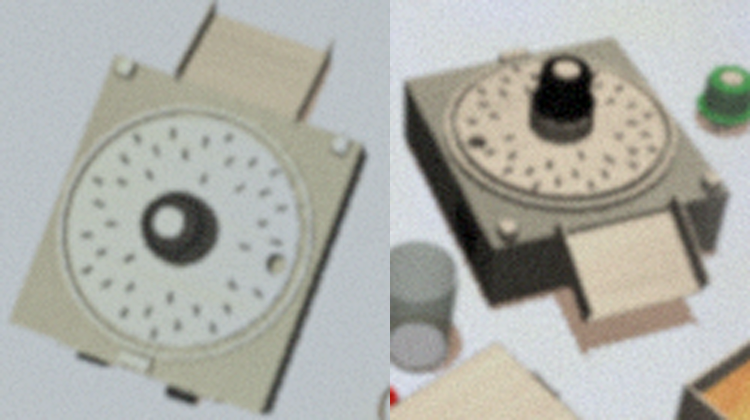

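Candidates for the pin: the tall bright-headed part (top (295,255), scene (238,210)), which has a shaft; the short sleeve (top (297,224)), the salt pot (top (258,277)), and the rubber foot (top (281,223)). The crop confirms the tall part is the pin. For the cap: left black knob (top (178,215)), the right grater's cap (top (418,209)), and the green look-alike (top (102,209)). I'll take the left black knob. The lock hole is at top (212,228), scene (314,187).

```bash
cat > h.py <<'E'
from workcell import env, optics
import numpy as np, cv2
from scipy.optimize import least_squares
CAL={n:optics.calibration(n) for n in("top","scene")}
def KD(n):
    c=CAL[n]; f=210/np.tan(np.radians(c["vfov"])/2)
    return np.array([[f,0,c["cx"]],[0,f,c["cy"]],[0,0,1.]]),np.array([c["k1"],0,0,0,0.]),c["R"],c["t"]
def proj(n,X):
    K,D,R,t=KD(n); return cv2.projectPoints(np.atleast_2d(np.asarray(X,float)),cv2.Rodrigues(R)[0],t,K,D)[0][:,0]
def plane(n,px,z):
    K,D,R,t=KD(n); p=cv2.undistortPoints(np.array([[px]],float),K,D)[0,0]
    d=R.T@np.array([p[0],p[1],1]); o=-R.T@t; return o+d*(z-o[2])/d[2]
def tri(pt,ps):
    X0=plane("top",pt,0.1)
    r=least_squares(lambda X:np.r_[proj("top",X)[0]-pt,proj("scene",X)[0]-ps],X0)
    return r.x,r.fun
def shot(n,name):
    im=optics.get_image(n); cv2.imwrite(f"pics/{name}.png",im[:,:,::-1]); return im
def crop(im,x,y,w,h,k): return cv2.convertScaleAbs(cv2.resize(im[y:y+h,x:x+w],None,fx=k,fy=k,interpolation=cv2.INTER_CUBIC),alpha=1.5)
E
python3 - <<'E'
from h import *
P={"pinTop":((295.4,254.6),(237.6,209.7)),"hole":((212,228),(314.3,187.3)),"capTop":((175.7,214),(343.8,162.8))}
for k,(a,b) in P.items():
    X,r=tri(a,b); print(k,X.round(4),r.round(2))
for z in (.087,.105): print("pin",z,plane("top",P["pinTop"][0],z).round(4),plane("scene",P["pinTop"][1],z).round(4))
print("hole",plane("top",P["hole"][0],.096).round(4),plane("scene",P["hole"][1],.096).round(4))
print("cap",plane("top",P["capTop"][0],.1605).round(4),plane("scene",P["capTop"][1],.1605).round(4))
# disc ellipse
E
```

```text
pinTop [ 0.4654 -0.0768  0.0815] [-0.31 -0.17 -0.37  0.04]
hole [0.5301 0.1392 0.0928] [-0.33 -0.23 -0.44  0.06]
capTop [0.5575 0.2201 0.1592] [-0.07 -0.05 -0.1   0.02]
pin 0.087 [ 0.4648 -0.0774  0.087 ] [ 0.4709 -0.0785  0.087 ]
pin 0.105 [ 0.4643 -0.0768  0.105 ] [ 0.4876 -0.0871  0.105 ]
hole [0.5293 0.1379 0.096 ] [0.5334 0.1379 0.096 ]
cap [0.5573 0.2197 0.1605] [0.5588 0.2191 0.1605]
```

```bash
cat >> h.py <<'E'
def jaw():
    s=env.get_state(); R=cv2.Rodrigues(s["tool_rot"])[0]
    return s["tcp_pos"],np.degrees(np.arctan2(R[1,0],R[0,0])),np.degrees(np.arccos(min(1,-R[2,2]))),s
E
python3 - <<'E'
from h import *
p,a,t,s=jaw(); print(p,a,t)
print("hole jaw angle",np.degrees(np.arctan2(-.316,.949)))
for n,px in (("salt",(258,277)),("tumbler",(270,191)),("chop",(318,290))): print(n,plane("top",px,.05).round(3))
# disc rim reprojection overlays w/ cap xy
for cam,xy in(("top",(.5573,.2197)),):
    pass
E
```

```text
[0.206783   0.48258331 0.23137249] 66.80673298831917 0.006338348334073023
hole jaw angle -18.416834444925144
salt [0.406 0.019 0.05 ]
tumbler [ 0.635 -0.009  0.05 ]
chop [ 0.374 -0.139  0.05 ]
```

```bash
python3 -m handwheel '{"travel":[[21.7,-46.6,0],[21.7,-46.6,0],[21.7,-46.6,0],[21.7,-46.6,0],[21.7,-46.6,0],[21.7,-46.6,0],[21.7,-46.6,-10],[21.7,-46.6,-10],[21.7,-46.6,-10],[21.7,-46.6,-20],[21.7,-46.6,-20],[21.7,-46.6,0],[0,0,0],[0,0,0]],"angular":[[0,0,-7.1],[0,0,-7.1],[0,0,-7.1],[0,0,-7.1],[0,0,-7.1],[0,0,-7.1],[0,0,-7.1],[0,0,-7.1],[0,0,-7.1],[0,0,-7.1],[0,0,-7.1],[0,0,-7.1],[0,0,0],[0,0,0]],"hand":[0.3,0.4,0.4,0.4,0.4,0.4,0.4,0.4,0.4,0.4,0.4,0.4,0.4,0.4]}' 40
python3 - <<'E'
from h import *
p,a,t,s=jaw(); print(p,a,t,s["joint_pos"],s["grip_width"])
A=crop(shot("top","t1"),250,200,80,90,5);B=crop(shot("scene","s1"),190,140,80,90,5)
cv2.imwrite("pics/c1.png",np.hstack([A,B])[:,:,::-1])
print(proj("top",p),proj("scene",p))
E
```

```text
clock: 2.55
tcp_pos: [0.4669, -0.0765, 0.1613]
tool_rot: [-3.101, 0.502, 0.001]
ft_force: [0.2, -0.1, 0.6]
grip_width: 0.0515
[ 0.46690287 -0.07645886  0.16130777] -18.390743633830787 0.05143021295675635 [-3.04510968e-01 -9.10750209e-02 -1.76514634e-01  1.48612052e+00
  4.71516855e-04  1.58726438e+00] 0.051545733473231374
[[296.09332505 252.88583528]] [[234.97849239 187.95509188]]
```

View pics/c1.png

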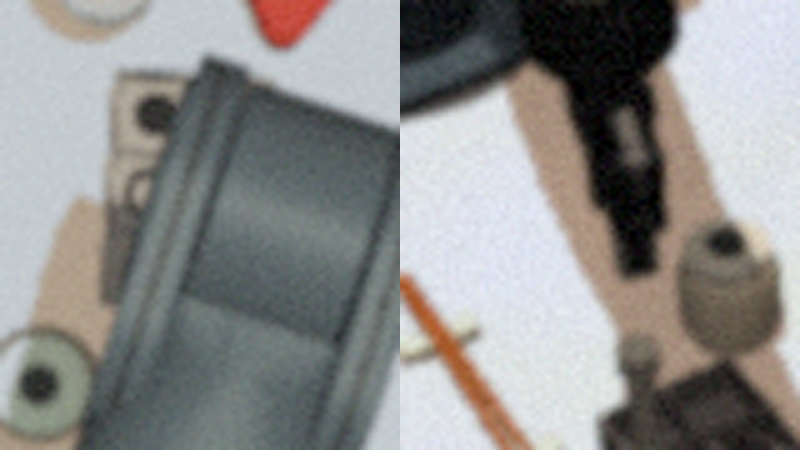

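The scene crop shows the fingers straight above the pin head (scene (238,211)), clear of the salt pot. I'll go down and grip.

```bash
python3 -m handwheel '{"travel":[[0,-1,-20],[0.5,0,-20],[0.5,0,-20],[0,0,-20],[0,0,-15],[0,0,-9],[0,0,0],[0,0,0]],"angular":[[0,0,0],[0,0,0],[0,0,0],[0,0,0],[0,0,0],[0,0,0],[0,0,0],[0,0,0]],"hand":[0.4,0.4,0.4,0.4,0.4,0.4,0.4,0.4]}' 40
python3 - <<'E'
from h import *
p,a,t,s=jaw(); print(p)
A=crop(shot("top","t2"),250,200,80,90,5);B=crop(shot("scene","s2"),200,160,80,90,5)
cv2.imwrite("pics/c2.png",np.hstack([A,B])[:,:,::-1])
E
```

```text
clock: 3.65
tcp_pos: [0.4688, -0.0778, 0.0581]
tool_rot: [3.101, -0.502, 0.002]
ft_force: [0.3, 0.5, -0.4]
grip_width: 0.0513
[ 0.4687618  -0.07776504  0.05811671]
```

View pics/c2.png

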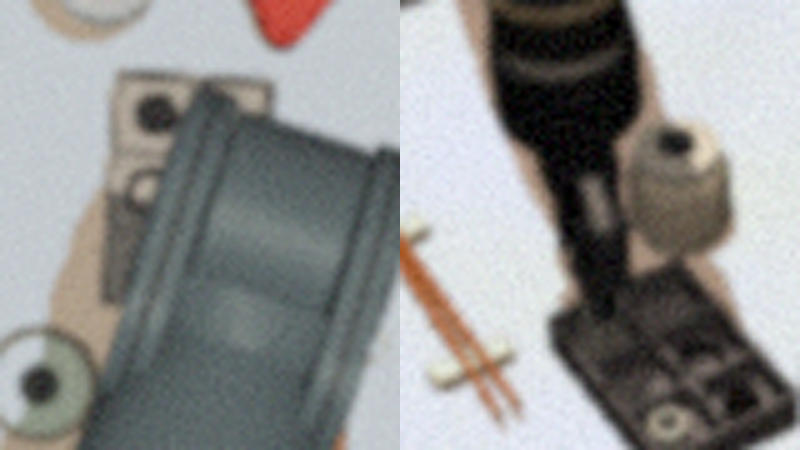

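The scene crop shows the fingers straddling the pin's compartment at about (240,215); nothing else is touched. I'll close and lift.

```bash
python3 -m handwheel '{"travel":[[0,0,0],[0,0,0],[0,0,0],[0,0,0]],"angular":[[0,0,0],[0,0,0],[0,0,0],[0,0,0]],"hand":[1,1,1,1]}' 60; python3 -m handwheel '{"travel":[[0,0,3],[0,0,10],[0,0,20],[0,0,25],[0,0,25],[0,0,25],[0,0,22],[0,0,0]],"angular":[[0,0,0],[0,0,0],[0,0,0],[0,0,0],[0,0,0],[0,0,0],[0,0,0],[0,0,0]],"hand":[1,1,1,1,1,1,1,1]}'
```

```text
clock: 4.25
tcp_pos: [0.4685, -0.0777, 0.0579]
tool_rot: [3.101, -0.502, 0.001]
ft_force: [-1.2, 0.6, 4.2]
grip_width: 0.022
clock: 5.25
tcp_pos: [0.4696, -0.0781, 0.1896]
tool_rot: [3.101, -0.502, 0.007]
ft_force: [0.2, 0.1, -1.8]
grip_width: 0.0217
```

Run:
```python
from h import *
p,a,t,s=jaw(); print(p)
A=crop(shot("top","t3"),250,200,80,90,5);B=crop(shot("scene","s3"),200,140,80,90,5)
cv2.imwrite("pics/c3.png",np.hstack([A,B])[:,:,::-1])
```

```text
[ 0.46956275 -0.0780645   0.189594  ]
```

View pics/c3.png

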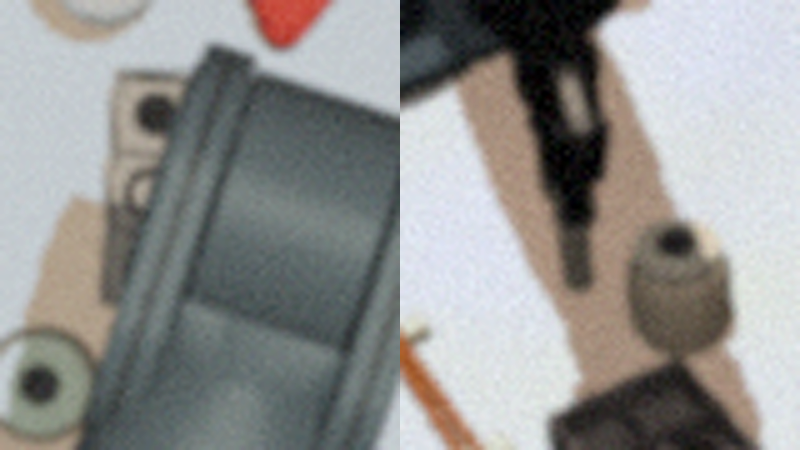

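The pin hangs straight down from the fingers in the scene picture, foot near (236,198). I'll carry it over to the hole, hover and measure.

```bash
python3 -m handwheel '{"travel":[[5,18,5],[10,36,5],[10,36,0],[10,36,0],[10,36,0],[10,36,0],[7.4,18,0],[0,0,-10],[0,0,0],[0,0,0],[0,0,0]],"angular":[[0,0,0],[0,0,0],[0,0,0],[0,0,0],[0,0,0],[0,0,0],[0,0,0],[0,0,0],[0,0,0],[0,0,0],[0,0,0]],"hand":[1,1,1,1,1,1,1,1,1,1,1]}'
python3 - <<'E'
from h import *
p,a,t,s=jaw(); print(p)
A=crop(shot("top","t4"),170,180,80,90,5);B=crop(shot("scene","s4"),280,120,80,90,5)
cv2.imwrite("pics/c4.png",np.hstack([A,B])[:,:,::-1])
print(proj("scene",[p-[0,0,.056],p-[0,0,.0]]))
E
```

```text
clock: 6.72
tcp_pos: [0.5306, 0.1375, 0.1876]
tool_rot: [3.101, -0.504, 0.001]
ft_force: [-0.4, -0.1, -1.7]
grip_width: 0.022
[0.53061835 0.13750813 0.18764956]
[[314.06881886 177.11027931]
 [314.92491743 160.96706386]]
```

View pics/c4.png

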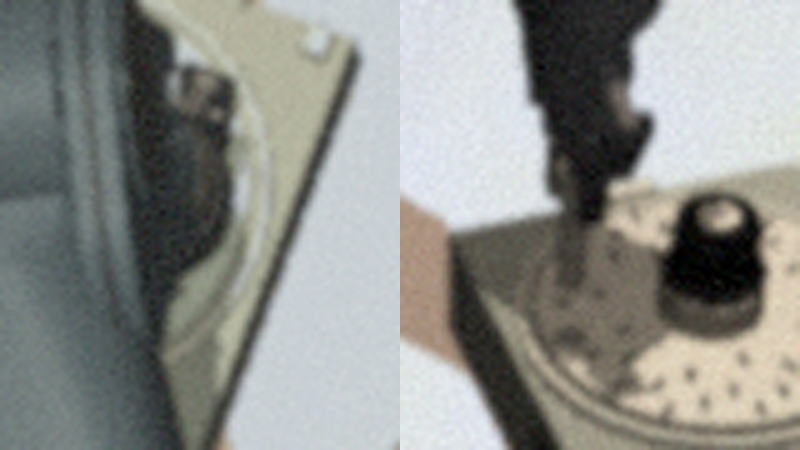

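```bash
python3 - <<'E'
from h import *
s=cv2.imread("pics/scene0.png"); t=cv2.imread("pics/top0.png")
def cen(im,x,y,r,n):
    g=cv2.GaussianBlur(im,(0,0),.7).astype(float).mean(2)[y-r:y+r+1,x-r:x+r+1]
    w=np.clip(np.percentile(g,70)-g-15,0,None); Y,X=np.mgrid[-r:r+1,-r:r+1]
    print(n,x+(w*X).sum()/w.sum(),y+(w*Y).sum()/w.sum()); print(g.astype(int))
    return x+(w*X).sum()/w.sum(),y+(w*Y).sum()/w.sum()
a=cen(s,314,187,5,"scene"); b=cen(t,212,228,5,"top")
print(plane("scene",a,.096),plane("top",b,.096))
# project hole outline at est
E
python3 - <<'E'
from h import *
s=cv2.imread("pics/scene0.png")
th=np.linspace(0,2*np.pi,40)
k=10;x0,y0=285,150
B=crop(s,x0,y0,80,60,k)
for c,col in(((.5334,.1379),(0,0,255)),((.5315,.1379),(0,255,0))):
    q=proj("scene",np.c_[c[0]+.00925*np.cos(th),c[1]+.00925*np.sin(th),.096+0*th])
    cv2.polylines(B,[np.round((q-[x0,y0]+.5)*k).astype(int)],True,col,1)
cv2.imwrite("pics/ov.png",B)
E
```

```text
scene 312.7391791044776 187.81231343283582
[[125 124 120 118 120 122 125 125 126 128 126]
 [124 126 124 122 121 121 123 124 125 126 127]
 [121 124 120 115 111 111 114 119 123 126 126]
 [116 117 108  97  90  90  96 107 119 124 126]
 [108 107  92  76  67  66  74  91 110 121 125]
 [ 97  97  82  67  58  56  61  81 104 119 124]
 [ 89  94  88  78  70  69  71  87 105 116 122]
 [ 86  94  99  98  96  95  94  99 104 107 113]
 [ 86  92 104 112 115 115 112 107 101  98 106]
 [ 90  86  96 109 120 124 122 114 106 103 110]
 [ 96  85  83  96 112 122 125 122 117 117 121]]
top 210.51057401812687 226.76510574018127
[[127 127 125 122 118 117 119 122 126 127 123]
 [126 124 116 106 100 102 108 116 123 126 123]
 [125 117 102  85  79  85  95 108 119 124 121]
 [122 109  87  72  74  85  95 106 116 122 117]
 [120 103  80  72  82  95 103 110 117 119 113]
 [120 103  81  78  91 103 108 112 117 116 110]
 [122 108  90  88  98 107 111 114 117 114 107]
 [124 115 103  99 105 111 115 118 118 112 105]
 [126 123 116 112 113 118 121 121 118 110 105]
 [127 125 123 121 121 123 124 121 115 107 107]
 [127 126 126 126 126 126 124 119 109 104 107]]
[0.53244352 0.13304319 0.096     ] [0.53242143 0.14187048 0.096     ]
```

View pics/ov.png

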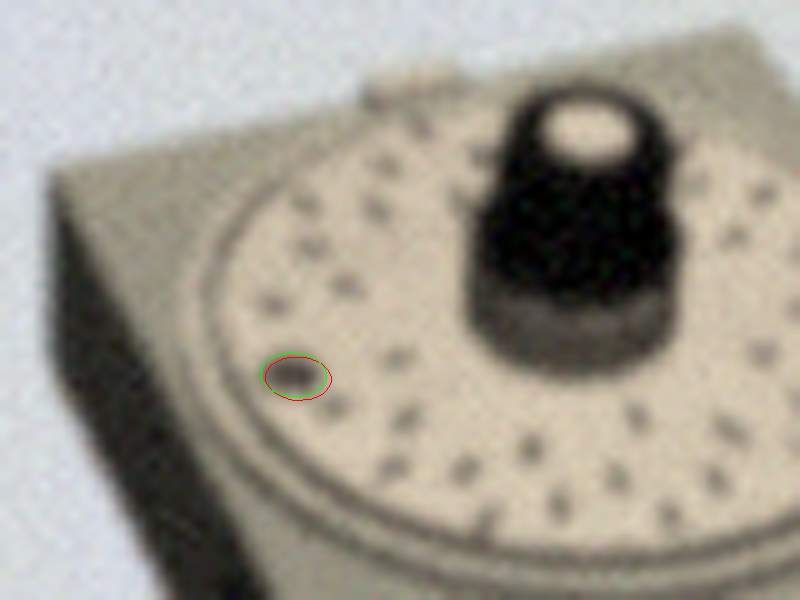

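```bash
cat > fit.py <<'E'
from h import *
from scipy.ndimage import map_coordinates, gaussian_filter
from scipy.optimize import minimize
th=np.linspace(0,2*np.pi,400,endpoint=False)
for cam in("scene","top"):
    g=gaussian_filter(cv2.imread(f"pics/{cam}0.png").astype(float).mean(2),.6)
    def samp(c,r,z=.096):
        q=proj(cam,np.c_[c[0]+r*np.cos(th),c[1]+r*np.sin(th),z+0*th]); return map_coordinates(g,[q[:,1],q[:,0]],order=1)
    best=[]
    c=(.557,.2195)
    R=np.arange(.090,.116,.002); print(cam,[int(samp(c,r).mean()) for r in R])
    f=lambda c:samp(c,.1005).mean()-samp(c,.096).mean()
    m=minimize(f,c,method="Nelder-Mead",options=dict(initial_simplex=[(.554,.217),(.560,.217),(.557,.223)],xatol=1e-5,fatol=1e-4)); print("disc centre",m.x,m.fun, "cap top px",proj(cam,[*m.x,.1605]))
print(plane("scene",(313.6,186.9),.096))
E
python3 fit.py
```

```text
scene [114, 114, 112, 108, 103, 97, 93, 92, 95, 99, 102, 103, 102, 101]
disc centre [0.55869233 0.21710972] -15.186838623887326 cap top px [[343.2371165  163.05297643]]
top [122, 123, 123, 121, 115, 109, 104, 105, 109, 111, 110, 108, 107, 107]
disc centre [0.55842177 0.22003695] -14.596367766215693 cap top px [[175.56292331 213.52944322]]
[0.53090724 0.13745703 0.096     ]
```

```bash
python3 -m handwheel '{"travel":[[0,0,-10],[0,0,-10],[0,0,-9],[0,0,0],[0,0,0],[0,0,0]],"angular":[[0,0,0],[0,0,0],[0,0,0],[0,0,0],[0,0,0],[0,0,0]],"hand":[1,1,1,1,1,1]}'
python3 - <<'E'
from h import *
p,a,t,s=jaw(); print(p,a,t)
print("tray pin bias: scene",plane("scene",(237.1,209.2),.087),"top",plane("top",(294.9,254.1),.087))
B=crop(shot("scene","s5"),285,135,60,60,12)
f=p-[0,0,.055]; th=np.linspace(0,2*np.pi,40)
for r,z,col in((.008,f[2]+.002,(0,255,0)),(.006,f[2],(0,0,255))):
    q=proj("scene",np.c_[f[0]+r*np.cos(th),f[1]+r*np.sin(th),z+0*th])
    cv2.polylines(B,[np.round((q-[285,135]+.5)*12).astype(int)],True,col,1)
cv2.imwrite("pics/c5.png",cv2.resize(B[:,:,::-1],(600,600)))
E
```

```text
clock: 7.58
tcp_pos: [0.5309, 0.1384, 0.1589]
tool_rot: [-3.101, 0.502, -0.002]
ft_force: [-0.4, -0.1, -1.1]
grip_width: 0.0222
[0.53090684 0.13842    0.15885766] -18.390569322146245 0.05696930237491052
tray pin bias: scene [ 0.46846231 -0.07857704  0.087     ] top [ 0.46607554 -0.07612477  0.087     ]
```

View pics/c5.png

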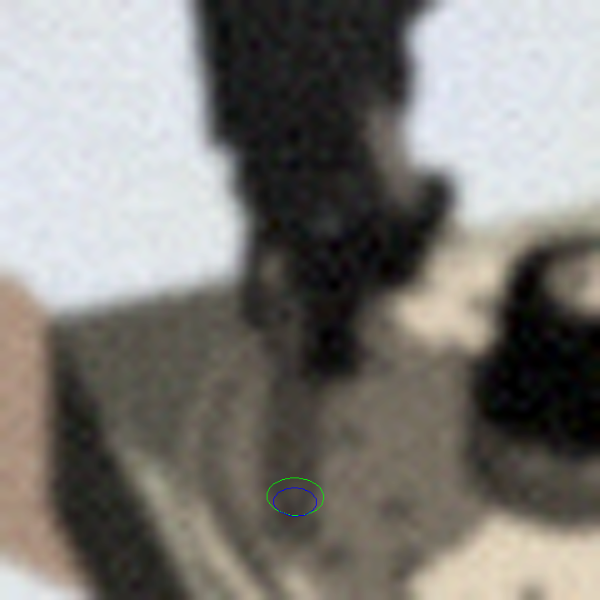

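The shaft and foot (view (295,500)) match the projected model, and the dark hole shows just under the foot at about (291,525). I'll lower in small steps and watch the force.

```bash
python3 -m handwheel '{"travel":[[0,0,-3],[0,0,-3],[0,0,-2],[0,0,-2],[0,0,-2],[0,0,0]],"angular":[[0,0,0],[0,0,0],[0,0,0],[0,0,0],[0,0,0],[0,0,0]],"hand":[1,1,1,1,1,1]}'
```

```text
clock: 8.38
tcp_pos: [0.5305, 0.1384, 0.1461]
tool_rot: [3.101, -0.502, -0.0]
ft_force: [-0.5, -0.3, -1.1]
grip_width: 0.022
```

The foot is about 5 mm below the disc top with no force, so it's in the hole. Continuing down.

```bash
python3 -m handwheel '{"travel":[[0,0,-4],[0,0,-5],[0,0,-6],[0,0,-6],[0,0,-6],[0,0,0]],"angular":[[0,0,0],[0,0,0],[0,0,0],[0,0,0],[0,0,0],[0,0,0]],"hand":[1,1,1,1,1,1]}'; python3 -m handwheel '{"travel":[[0,0,-4],[0,0,-2],[0,0,-2],[0,0,0]],"angular":[[0,0,0],[0,0,0],[0,0,0],[0,0,0]],"hand":[1,1,1,1]}'
```

```text
clock: 9.12
tcp_pos: [0.5302, 0.1383, 0.1185]
tool_rot: [3.101, -0.502, -0.002]
ft_force: [0.7, -0.4, -0.7]
grip_width: 0.0219
clock: 9.62
tcp_pos: [0.5304, 0.1383, 0.1111]
tool_rot: [3.101, -0.502, -0.0]
ft_force: [-0.1, -0.6, -1.1]
grip_width: 0.0219
```

```bash
python3 -m handwheel '{"travel":[[0,0,-2],[0,0,0],[0,0,0],[0,0,0],[0,0,0],[0,0,0]],"angular":[[0,0,0],[0,0,0],[0,0,0],[0,0,0],[0,0,0],[0,0,0]],"hand":[1,1,0.4,0.4,0.4,0.4]}';  python3 -m handwheel '{"travel":[[0,0,10],[0,0,20],[0,0,25],[0,0,25],[0,0,20],[0,0,0],[0,0,0]],"angular":[[0,0,0],[0,0,0],[0,0,0],[0,0,0],[0,0,0],[0,0,0],[0,0,0]],"hand":[0.4,0.4,0.4,0.4,0.4,0.4,0.4]}'
python3 - <<'E'
from h import *
p,a,t,s=jaw(); print(p,a,t,s["joint_pos"],s["grip_width"])
A=crop(shot("top","t6"),140,170,100,90,5);B=crop(shot("scene","s6"),285,130,60,90,5)
cv2.imwrite("pics/c6.png",np.hstack([A,B])[:,:,::-1])
h=(.5304,.1383)
print(proj("scene",[(*h,.137),(*h,.096)]))
E
```

```text
clock: 10.38
tcp_pos: [0.5307, 0.1384, 0.1095]
tool_rot: [-3.101, 0.502, -0.0]
ft_force: [-0.3, -0.3, -0.2]
grip_width: 0.0512
clock: 11.25
tcp_pos: [0.5304, 0.1383, 0.2088]
tool_rot: [3.101, -0.502, -0.001]
ft_force: [-0.7, 0.2, -0.7]
grip_width: 0.0512
[0.53039459 0.13833637 0.20884157] -18.39519178383894 0.031833537798237777 [ 1.32787625e-01  1.04819726e-01  1.14690520e-01  1.58122254e+00
 -1.42713190e-05  2.02464056e+00] 0.05120882837772438
[[314.31931835 175.46269715]
 [313.71545529 186.6865348 ]]
```

View pics/c6.png

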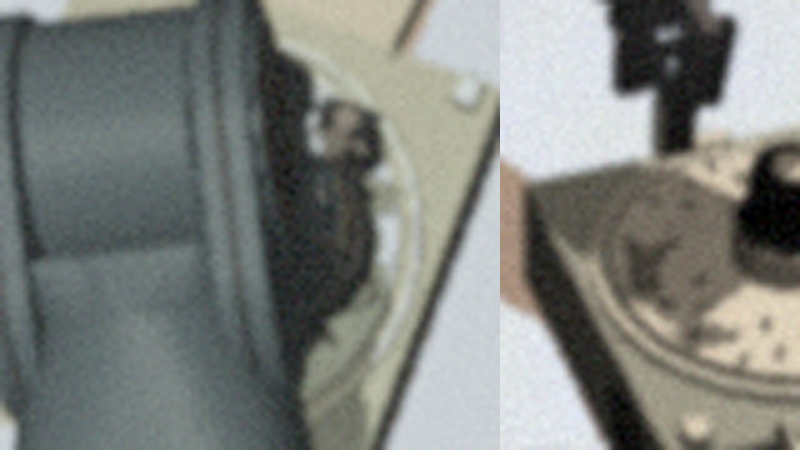

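```bash
python3 -m handwheel '{"travel":[[4,12,4],[6,17,0],[6,17,0],[6,17,0],[6,17,0],[0,0,0],[0,0,0],[0,0,0]],"angular":[[0,0,9.7],[0,0,9.7],[0,0,9.7],[0,0,9.7],[0,0,9.7],[0,0,9.7],[0,0,0],[0,0,0]],"hand":[0.1,0.1,0.1,0.1,0.1,0.1,0.1,0.1]}'
python3 - <<'E'
from h import *
p,a,t,s=jaw(); print(p,a,t,s["joint_pos"],s["grip_width"])
B=crop(shot("scene","s7"),285,130,100,80,7)
B=cv2.convertScaleAbs(B,alpha=1.3)
h=(.5304,.1383)
for X,c in(((*h,.137),(255,0,0)),((*h,.096),(0,255,0)),((.5585,.2185,.1605),(0,0,255)),((.5585,.2185,.1205),(0,0,255))):
    q=(proj("scene",X)[0]-[285,130]+.5)*7; cv2.drawMarker(B,tuple(q.astype(int).tolist()),c,0,12)
cv2.imwrite("pics/c7.png",B[:,:,::-1])
E
```

```text
clock: 12.35
tcp_pos: [0.5582, 0.2181, 0.2126]
tool_rot: [-2.955, -1.066, 0.002]
ft_force: [-0.1, -0.4, 0.2]
grip_width: 0.0771
[0.5582216  0.21812282 0.21260936] 39.65892910085886 0.07332775231881955 [ 2.60651077e-01  2.42807162e-01  2.78562959e-01  1.60783187e+00
 -1.25647594e-05  1.13926883e+00] 0.07705979829753255
```

View pics/c7.png

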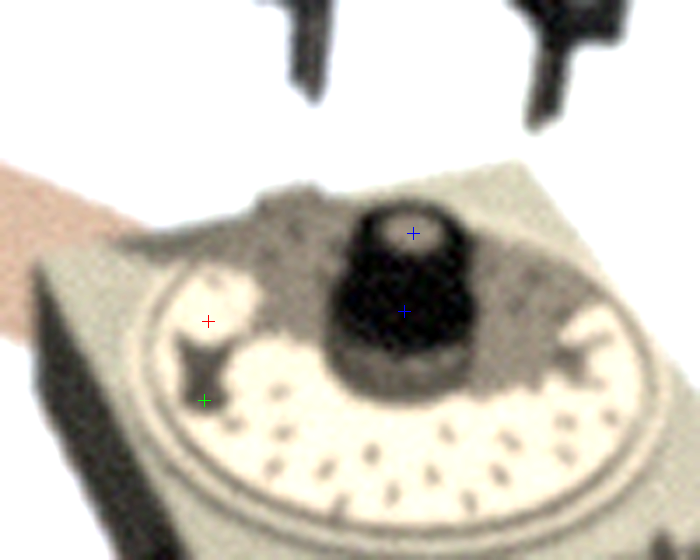

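The scene view shows the pin upright in the hole: its head sits under the predicted home position (red marker), the cap is undisturbed, and the fingers are on either side of it. Descending on the cap.

```bash
python3 -m handwheel '{"travel":[[0,0,-15],[0,0,-20],[0,0,-20],[0,0,-15],[0,0,-9],[0,0,-4],[0,0,0],[0,0,0]],"angular":[[0,0,0],[0,0,0],[0,0,0],[0,0,0],[0,0,0],[0,0,0],[0,0,0],[0,0,0]],"hand":[0.1,0.1,0.1,0.1,0.1,0.1,0.1,0.1]}'
python3 -m handwheel '{"travel":[[0,0,0],[0,0,0],[0,0,0],[0,0,0],[0,0,0]],"angular":[[0,0,0],[0,0,0],[0,0,0],[0,0,0],[0,0,0]],"hand":[1,1,1,1,1]}' 50
python3 - <<'E'
from h import *
p,a,t,s=jaw(); print(p,a,t,s["wrist_torque"],s["grip_width"])
cv2.imwrite("pics/c8.png",cv2.resize(crop(shot("scene","s8"),285,100,100,110,6),None,fx=.9,fy=.9)[:,:,::-1])
E
```

```text
clock: 13.4
tcp_pos: [0.5591, 0.2185, 0.1312]
tool_rot: [2.954, 1.069, 0.003]
ft_force: [-0.5, 0.7, -0.3]
grip_width: 0.0767
clock: 14.02
tcp_pos: [0.559, 0.2185, 0.1311]
tool_rot: [2.954, 1.069, 0.002]
ft_force: [-0.7, -0.0, 4.4]
grip_width: 0.0471
[0.55895843 0.21847609 0.13107359] 39.8056518183357 0.07518975616439735 [-0.04669893  0.04344766  0.01608766] 0.047076264806686044
```

View pics/c8.png

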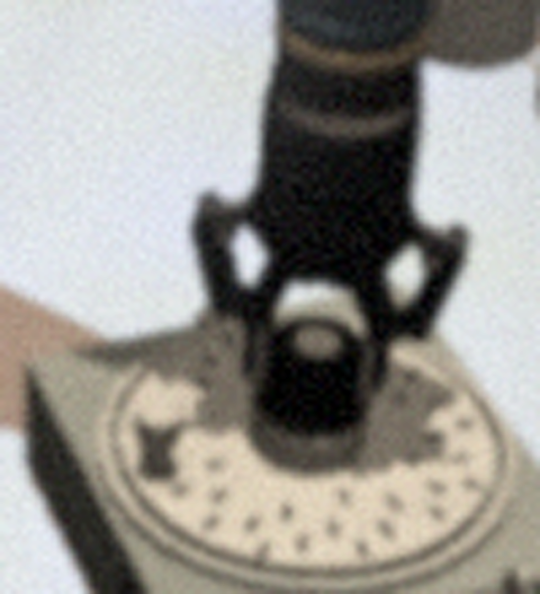

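The knob is in the fingers (47 mm), and the pin still stands on the left. I'll try it gently anticlockwise first.

```bash
python3 -m handwheel '{"travel":[[0,0,0],[0,0,0],[0,0,0],[0,0,0]],"angular":[[0,0,3],[0,0,3],[0,0,3],[0,0,0]],"hand":[1,1,1,1]}'; python3 -c "
from h import *
p,a,t,s=jaw(); print(p,a,t,s['wrist_torque'],s['effort'][5])"
```

```text
clock: 14.58
tcp_pos: [0.5591, 0.2185, 0.1309]
tool_rot: [2.861, 1.297, 0.002]
ft_force: [0.2, 0.3, 4.1]
grip_width: 0.0472
[0.55906468 0.2185174  0.13085808] 48.77193150509133 0.07989603162370419 [ 0.06859334 -0.01908137 -0.01105092] -0.08958193240687251
```

```bash
for i in 1; do python3 -m handwheel '{"travel":[[0,0,0],[0,0,0],[0,0,0]],"angular":[[0,0,3],[0,0,3],[0,0,3]],"hand":[1,1,1]}'; done; python3 -c "
from h import *
p,a,t,s=jaw(); print(p,a,t,s['wrist_torque'],s['effort'][5],s['joint_pos'][5])"
```

```text
clock: 14.95
tcp_pos: [0.559, 0.2185, 0.1308]
tool_rot: [2.75, 1.519, 0.002]
ft_force: [0.7, -0.1, 4.4]
grip_width: 0.0464
[0.55901693 0.21848712 0.1307929 ] 57.844635584559526 0.07058117121102929 [0.04565378 0.00854304 0.03079646] 0.27161814272403717 0.8220779045785281
```

```bash
q='from h import *
p,a,t,s=jaw(); print(p.round(4),a.round(2),s["wrist_torque"].round(3),s["effort"][5].round(3),s["grip_width"].round(4))'
python3 -c "$q"; python3 -m handwheel '{"travel":[[0,0,0]],"angular":[[0,0,0]],"hand":[1]}' >/dev/null;python3 -c "$q"; python3 -m handwheel '{"travel":[[0,0,0]],"angular":[[0,0,4]],"hand":[1]}' >/dev/null;python3 -c "$q";python3 -m handwheel '{"travel":[[0,0,0]],"angular":[[0,0,4]],"hand":[1]}' >/dev/null;python3 -c "$q";python3 -m handwheel '{"travel":[[0,0,0]],"angular":[[0,0,0]],"hand":[1]}' >/dev/null
python3 -c "$q"
python3 - <<'E'
from h import *
cv2.imwrite("pics/c9.png",cv2.resize(crop(shot("scene","s9"),285,100,100,110,6),None,fx=.9,fy=.9)[:,:,::-1])
E
```

```text
Traceback (most recent call last):
AttributeError: 'float' object has no attribute 'round'
Traceback (most recent call last):
AttributeError: 'float' object has no attribute 'round'
Traceback (most recent call last):
AttributeError: 'float' object has no attribute 'round'
Traceback (most recent call last):
AttributeError: 'float' object has no attribute 'round'
Traceback (most recent call last):
AttributeError: 'float' object has no attribute 'round'
```

View pics/c9.png

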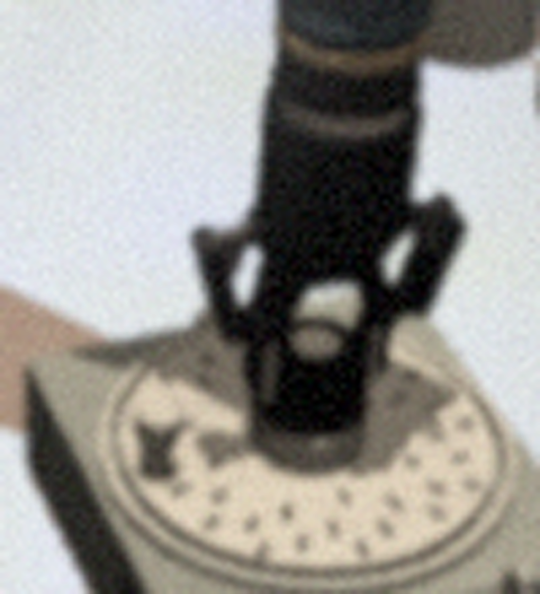

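```bash
cat > q.py <<'E'
from h import *
p,a,t,s=jaw(); print(round(s["clock"],2),p.round(4),round(float(a),2),s["ft_force"].round(1),s["wrist_torque"].round(3),round(float(s["effort"][5]),3),round(float(s["grip_width"]),4))
E
python3 q.py; python3 -m handwheel '{"travel":[[0,0,0]],"angular":[[0,0,4]],"hand":[1]}' >/dev/null;python3 q.py;python3 -m handwheel '{"travel":[[0,0,0]],"angular":[[0,0,4]],"hand":[1]}' >/dev/null;python3 q.py;python3 -m handwheel '{"travel":[[0,0,0]],"angular":[[0,0,0]],"hand":[1]}' >/dev/null
python3 q.py
```

```text
15.5 [0.5588 0.2184 0.1306] 65.69 [ 0.3 -0.4  4. ] [ 0.05  -0.078 -0.051] -0.026 0.0469
15.62 [0.5588 0.2184 0.1306] 69.81 [0.6 1.  4.3] [ 0.089 -0.083  0.007] 0.448 0.0466
15.75 [0.5587 0.2184 0.1305] 73.83 [ 0.8 -0.1  4.2] [ 0.038 -0.068  0.042] 0.364 0.0471
15.88 [0.5587 0.2184 0.1305] 73.69 [-0.1  0.4  5.9] [ 0.026 -0.106 -0.037] -0.113 0.0469
```

Anticlockwise gives: 34° so far with no hard stop and a torque near zero, while the pin and disc have not moved in the picture. I'll continue past 1.4 rad.

```bash
python3 -m handwheel '{"travel":[[0,0,0],[0,0,0],[0,0,0],[0,0,0]],"angular":[[0,0,7],[0,0,7],[0,0,7],[0,0,7]],"hand":[1,1,1,1]}' >/dev/null;python3 q.py;python3 -m handwheel '{"travel":[[0,0,0],[0,0,0],[0,0,0],[0,0,0]],"angular":[[0,0,7],[0,0,7],[0,0,7],[0,0,7]],"hand":[1,1,1,1]}' >/dev/null;python3 q.py;python3 -m handwheel '{"travel":[[0,0,0],[0,0,0]],"angular":[[0,0,0],[0,0,0]],"hand":[1,1]}' >/dev/null
python3 q.py
```

```text
16.38 [0.5586 0.2183 0.1304] 101.9 [-0.4  1.   5.5] [-0.011 -0.078 -0.023] 0.639 0.0467
16.88 [0.5584 0.2199 0.1304] 129.79 [0.8 4.5 4. ] [ 0.996 -0.122 -1.337] -0.696 0.0471
17.12 [0.5586 0.2199 0.1304] 129.62 [0.9 5.8 3.4] [ 1.358 -0.081 -0.702] -0.655 0.0469
```

Run:
```python
from h import *
A=crop(shot("top","t10"),130,160,90,110,4); B=crop(shot("scene","s10"),285,100,100,110,4)
cv2.imwrite("pics/c10.png",np.hstack([A,B])[:,:,::-1])
```

```text
(no output)
```

View pics/c10.png

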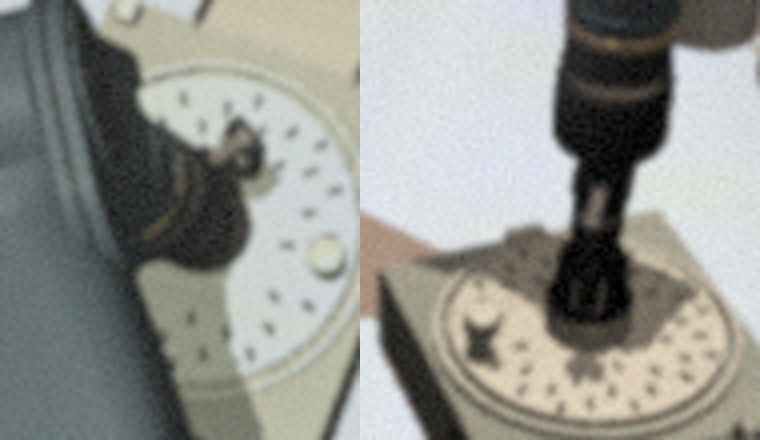

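Top and scene pictures show the pin still standing (top (211,223), scene (308,182)) and the disc unturned. After 90° the resistance looks like the end of the thread run. I'll ease back a few degrees and lift gently.

```bash
python3 -m handwheel '{"travel":[[0,0,0],[0,0,0],[0,0,0]],"angular":[[0,0,-3],[0,0,-3],[0,0,0]],"hand":[1,1,1]}' >/dev/null;python3 q.py; python3 -m handwheel '{"travel":[[0,-0.5,2],[0,-0.5,2],[0,0,0]],"angular":[[0,0,0],[0,0,0],[0,0,0]],"hand":[1,1,1]}' >/dev/null;python3 q.py
```

```text
17.6 [0.5587 0.2192 0.1305] 123.8 [0.4 4.3 4.9] [ 1.074 -0.167 -0.023] 0.037 0.047
17.98 [0.5581 0.2188 0.1334] 123.84 [-0.2  7.2  0.6] [ 1.619 -0.188 -0.136] -0.111 0.0468
```

```bash
python3 -m handwheel '{"travel":[[0,-0.5,3],[0,0,3],[0,0,4],[0,0,0]],"angular":[[0,0,0],[0,0,0],[0,0,0],[0,0,0]],"hand":[1,1,1,1]}' >/dev/null;python3 q.py; python3 -m handwheel '{"travel":[[0,0,5],[0,0,10],[0,0,15],[0,0,15],[0,0,15],[0,0,5],[0,0,0],[0,0,0]],"angular":[[0,0,0],[0,0,0],[0,0,0],[0,0,0],[0,0,0],[0,0,0],[0,0,0],[0,0,0]],"hand":[1,1,1,1,1,1,1,1]}' >/dev/null;python3 q.py
python3 - <<'E'
from h import *
A=crop(shot("top","t11"),130,160,90,110,4); B=crop(shot("scene","s11"),285,80,100,110,4)
cv2.imwrite("pics/c11.png",np.hstack([A,B])[:,:,::-1])
E
```

```text
18.48 [0.5577 0.2178 0.1419] 123.85 [ 3.2  5.2 -2.6] [ 1.39  -0.483 -0.064] -0.03 0.0468
19.48 [0.5582 0.2168 0.2086] 123.81 [-1.4  0.4 -0.1] [-0.034  0.002 -0.024] -0.0 0.0467
```

View pics/c11.png

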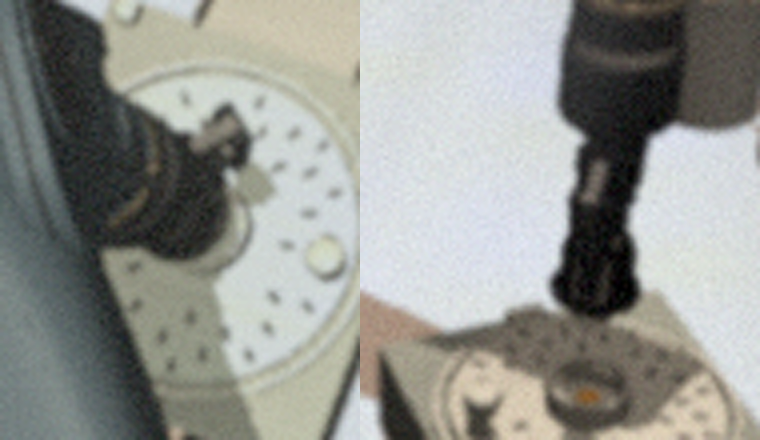

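The scene view shows the cap in the fingers with the open hub and its orange plunger below; the pin is still at scene (306,182). A last check for rest and pin position before handing in.

```bash
python3 -m handwheel '{"travel":[[0,0,0],[0,0,0],[0,0,0],[0,0,0]],"angular":[[0,0,0],[0,0,0],[0,0,0],[0,0,0]],"hand":[1,1,1,1]}' >/dev/null;python3 q.py
python3 - <<'E'
from h import *
p,_,_,_=jaw()
im=shot("scene","s12"); B=crop(im,285,110,100,100,6)
h=(.5304,.1383)
for X,c in(((*h,.137),(255,0,0)),((*h,.096),(0,255,0)),((p[0],p[1],p[2]+.0125-.0225),(0,0,255))):
    q=(proj("scene",X)[0]-[285,110]+.5)*6; cv2.drawMarker(B,tuple(q.astype(int).tolist()),c,0,12)
cv2.imwrite("pics/c12.png",B[:,:,::-1])
E
```

```text
20.07 [0.5586 0.2168 0.2093] 123.81 [-0.4 -0.5 -1.5] [0.004 0.013 0.01 ] 0.0 0.0466
```

View pics/c12.png

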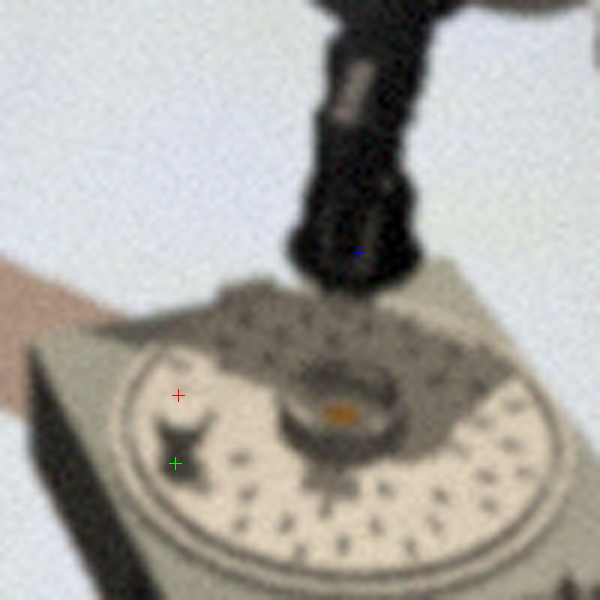

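View pics/s12.png

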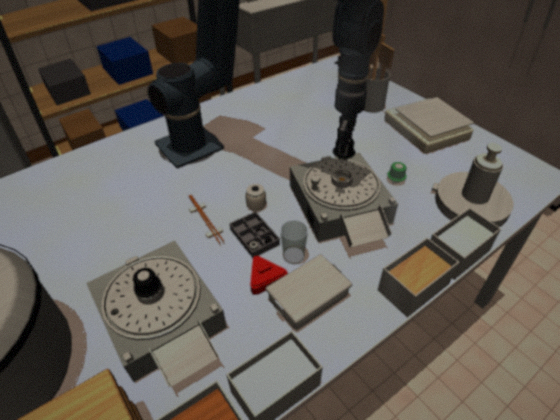

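The last pictures show the cap held well above the open hub (flange at about scene (343,155)), the pin upright at its home mark, and nothing else moved. The wrist reads about the cap's weight and no torque. Handing in.

```bash
python3 -c "
from workcell import workorder; print(workorder.finish_job())"
```

```text
the job is handed in; nothing more can be done
None
```

I handed the job in at about 20 s of the 51 s allowed. The left grater's cap is off and held in the fingers, and the lock pin is in the disc. `finish_job` gives no verdict, so the success below rests on my own checks.

- **Pin:** I took it from the tray by its head and lowered it into the left disc's hole without meeting any force. I let it go about 1–2 mm above the socket floor, judging by the arm's position. I did not measure its final depth directly, but it stood upright at its expected home position in every later picture.
- **Cap:** I gripped it and turned it anticlockwise first, and it gave, so I did not need the other direction. It turned with almost no torque until a firm resistance (about 1.3 N m) near 90°, past the 1.4 rad needed. I took that as the end of the thread, eased back 6° and lifted. There was up to about 7 N of sideways force as the stem left the hub, and none afterwards.
- **Last checks:** The fingers have risen about 78 mm since gripping the cap. Grip opening has held at 47 mm, and the wrist force is about the cap's weight with no torque. The opening reads about 2 mm below the nominal width, as it also did on the pin. In the last scene picture the hub is open, the pin is upright, the disc has not turned, and I see no change to the right cap, the green look-alike or the other counter items.

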